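Set the tilting meter stand to 40 degrees, clamp it and lay the meter on it

ROBOT

A 6-joint arm with a two-finger parallel gripper is mounted at the origin on a cart in front of the work surface, level with it; the furniture and walls round the work are solid. World frame = base frame: x ahead of the robot, y to its left, z up, the work surface at z = 0. Lengths are in m, angles in rad, forces in N, time in s.
With the tool pointing down it reaches from about 0.275 to 0.825 m from the base axis. Payload 4.9 kg.
Tool frame: the origin (TCP) lies at the very end of the fingers, on their centre line; the grasp point (between the pads) lies behind it (env.tcp_to_grasp is the z of the grasp point in the tool frame, in m); z points along the fingers, y is the line along which they close (so a half turn about z gives the same grasp; the last joint's range is limited). The gripper opens to 85 mm and grips with 20 to 120 N. Pads are 22 mm wide; open, the fingers measure 114 mm over their backs; the gripper's body (76 mm by 85 mm) begins 54 mm behind the grasp point. The pads swing forward as they close: fully open they stand 13 mm farther back than shut.
Start: joints at [-1.392, 0.326, -0.193, 1.052, 0, 1.437], TCP at [0.169, -0.523, 0.231] pointing down, gripper open.
Joint ranges: [-2.65, 2.65], [-0.97, 1.79], [-1.3, 1.35], [-1.93, 2.1], [-1.47, 1.37], [-3.14, 3.14]. Speed limits (rad/s): [2.57, 2.57, 3.14, 3.14, 3.14, 3.14].

INTERFACE

Orientations are given as a unit quaternion [x, y, z, w].
In Python, from cell import env gives the robot as it stands.
- The arm moves only by the tool carry_out, never from a script. Its argument "targets" is a list of rows, each a list of 7 numbers: the opening, from -1 (shut) to 1 (fully open), then the shift along the tool's x, y, z in cm, then the turn, a rotation vector about the tool's x, y, z in units of 5 degrees (1.0 is 5 degrees). In form: [[claw, tx, ty, tz, rx, ry, rz], ...]. A call has 1 to 5 rows; each row is the pose to reach, as a shift and turn from the pose commanded when the call began, along the tool's axes at that moment; what a row does not reach only later rows make up. A row lasts 1/10 s, in which the tool goes at most 50 mm and 8.59 degrees, less where a joint would pass 70% of its speed; a pose out of reach is approached as far as the arm can. A call with a gripper value outside its range is refused whole. The fingers move at their own pace and stop on an object; the grip force is fixed at half the most. Time passes only in rows, so rows that repeat a pose let the fingers close. It gives the time, the measured TCP pose, the force, the opening and the grip force at its end, in the units of the state.
- env.get_obs(): the state, without advancing time (a new reading comes with each control period).
- env.camera(name): name is "side" or "top"; returns the picture (400x640x3 uint8, red, green, blue); there is no depth.
- env.camera_params(name): a dict with "vfov" (degrees; the focal length in pixels is half the picture's height over the tangent of half this angle, whatever the lens; pixels are square), "cx", "cy" (the principal point, pixels), "R" (3x3) and "t" (3): a world point X has camera coordinates R X + t. Camera axes: x right, y down, z forward; pixel columns grow to the right and rows downward; lengths in m; the calibration is good to about 2 mm. A picture is of the moment at which its call begins. camera_params takes no time and is no camera call.
- env.sign_off(): hands the job in; it is judged then, once.
Trained networks look in the newest picture that a camera, given by its name, has taken for a name from the list of things; names that differ only in an ending like _2 or _b are one class to them, and where a whole thing is asked for, a point or a joint stands for the part that bears it (a point fixed in the world has none). Each returns a list of dicts, best first, with "p" (0 to 1); they miss things now and then, are a little off and sometimes report something else, mostly with a low value. They report only what shows in the picture. A call takes as long as a camera call.
- env.search_frame(camera, name): "centre" ([x, y, z] in m, in the coordinates of the camera as it stood for that picture, good to about 4 mm: the middle of the surface that is visible of it).
- env.spot_point(camera, name): "centre" ([x, y, z] in m, in the coordinates of the camera as it stood for that picture, good to about 4 mm: a listed point, or the origin of a listed thing).
The state is a dict: "clock": time; "joints": joint angles; "qvel": joint speeds; "effort": joint torques, N m; "tool_pos": TCP position; "tcp_rot": TCP orientation; "wrist_force": force on the tool from outside, world axes, zero at the start; "ft_torque": the same for the moment, N m; "gripper_width": finger opening in m; "gripper_force": force on a finger pad.
Only numpy, scipy, OpenCV 4.12 (cv2) and the standard library are available. Lean on these libraries where they do the work, as an engineer would, in place of code of your own. Each camera call takes 0.05 s, during which the arm holds its last target. There are 200 camera calls.

TASK

Get the tilting stand ready for reading the meter: swing its cam lever outwards to free the hinge, raise the plate until the red pointer stands at the red 40 degree mark, and let go to see that it stays there. Then swing the lever fully up again to clamp it and, only after that, lay the meter gently face up on the plate, nose end uppermost and its lower end resting against the ledge, without upsetting the setting. Leave the mug, the timer and the log book where they are.

Things in the scene. Friction and masses are not known exactly. Their poses are not given: they have to be found in the camera images.
- stand: Grey steel stand, heavy, does not move. Origin: on the bench under the hinge axis. Its x points away from the operator side (the plate's high edge), y left, z up. Base 160 x 200 x 12 mm (x -68 to 92). Hinge axis along y at height 85 mm, between two 8 mm cheeks at y = +-80 mm (rounded tops reach 110 mm). Left cheek: scale disc, radius 60 mm, marks on its top half.
- plate (a joint): Tilt of the stand's plate in rad: 0 flat, grows as the far edge with the tab rises, stop at 1.2; 40 degrees = 0.698. With the lever open, dry friction (0.08 N m) just holds the bare plate at any tilt but lets it sag under the meter; clamped, it takes about 1 N m to shift. A red pointer square to the plate at its left edge moves over the disc: mark each 5 degrees, 40 is red.
- plate_hinge (a point): Point on the hinge axis midway between the cheeks, 85 mm above the bench; its frame turns with the plate: x up the slope (towards the tab), y left, z out of the plate's face.
- plate_tab (a point): Grip point in the black ribbed pull tab at the middle of the plate's upper edge: tab 24 mm wide (y) x 10 mm thick, reaching 40 mm beyond the edge. In the plate_hinge frame it lies at x = 155 mm up the slope, z = 2 mm. Pinched across its width it can pivot between the fingers.
- plate_rest (a point): Middle of the plate's black face, at x = 56 mm, z = 7 mm in the plate_hinge frame; same axes. The face runs from 81 mm below this point, where a ledge 22 mm high stands along the lower edge (inner face at x = -25 mm in the plate_hinge frame), to 74 mm above it. Plate 116 mm wide, 6 mm thick.
- lever (a joint): Black cam lever on the right cheek, in rad: 0 straight up = clamped (its stop), grows as it swings outwards (to the stand's right, -y) to 1.6 = level, fully open. Stays where left. It turns about a line along the stand's x through lever_pivot. Closing, it runs free down to 0.62, then stiffens up to about 4 N at the tip.
- lever_pivot (a point): Pivot of the lever: 98 mm right (-y) of the stand's middle, at hinge height 85 mm, over the stand's origin in x.
- lever_tip (a point): Grip point in the lever, 70 mm from its pivot; the lever is 14 mm wide (along the stand's x), 10 mm thick and 84 mm long from the pivot. Pinched across the 14 mm it can pivot between the fingers.
- meter: Handheld meter, cream with grey display, 165 x 62 x 30 mm, about 0.2 kg, lying face up on the bench at the start. Body origin at its underside; z is up out of its face.
- meter_mid (a point): Grip point of the meter: on its centre line at half thickness (16 mm above the underside plane), 70 mm from its wide lower end, 62 mm wide here.
- meter_nose (a point): Tip of the meter's narrow nose (socket) on its centre line, 95 mm from meter_mid; the line from meter_mid to here is its length.
- mug: Blue and white mug, 78 mm across, 92 mm high; bystander. Origin at its underside.
- timer: White bench timer, 74 x 71 x 18 mm, lying flat; bystander. Origin at its underside.
- log_book: Log book, 210 x 152 x 13 mm, lying flat; bystander. Origin at its underside.

How it is judged:
On the way, in this order (a step that is already met when the one before it is completed fails the run):
1. the cam lever is swung out, past 1 rad (value of joint lever above 1 rad), for 0.1 s.
2. with the lever still out, the plate stands at 40 degrees within 4 and stays there, the fingers off the stand (value of joint plate between 0.628 and 0.768 rad and value of joint lever above 0.9 rad and contact force between the fingers and stand below 0.05 N), for 0.5 s.
3. the lever is swung up and clamped, within 0.22 rad of straight up, the plate still at 40 degrees within 4, the meter not yet on it (value of joint plate between 0.628 and 0.768 rad and value of joint lever below 0.22 rad and distance between meter_mid and plate_rest above 0.12 m), for 0.2 s.
At the end, for the whole second after the job is handed in: The plate stands at 40 degrees within 4, the lever is within 0.22 rad of straight up, and the meter lies still and face up, flat on the plate (0.12 rad), nose up the slope, its lower end within about 10 mm of the ledge and its middle within 25 mm of the plate's centre line (value of joint plate between 0.628 and 0.768 rad and value of joint lever below 0.22 rad and x of meter_mid in the frame of plate_rest between -0.02 and 0.002 m and y of meter_mid in the frame of plate_rest between -0.025 and 0.025 m and z of meter_mid in the frame of plate_rest between 0.005 and 0.025 m and x of meter_nose in the frame of plate_rest above 0.07 m and angle between the z axis of meter and the z axis of plate_rest, either way round below 0.12 rad and linear speed of meter below 0.02 m/s and angle between meter's own z axis and vertical below 1.2 rad); the robot touches nothing.
It fails at once if the mug is shifted over 25 mm or tipped (distance of mug from where it was at the start of the episode above 0.025 m or angle between mug's own z axis and vertical above 0.3 rad).
It fails at once if the timer or the log book is shifted over 25 mm (distance of any of timer, log_book from where it was at the start of the episode above 0.025 m).
It fails at once if the meter is dropped or pressed on the stand with over 40 N (contact force between meter and stand above 40 N).
It also fails if it takes over 72 s, if anything falls off the work surface, if the arm or the gripper's body presses on something with over 40 N, if the wrist force passes 120 N, or if a joint passes its speed limit or range.

## Working session

There is one attempt and no reset: what is moved stays moved. The work goes in short steps, Python scripts to look and compute and a tool call to move; the robot and the scene stay as the last step left them, time stands still between calls to the robot, and variables do not carry over. Pictures are saved under pics/ and viewed, at most 10 in all, crops included, and the job is handed in when it is done.

Besides the shell and the picture viewer there is one more tool, called after ">>>" by a JSON object that holds its "api" and its "payload". carry_out: Moves the arm, as the interface text tells. Its arguments: {"type":"object","properties":{"targets":{"type":"array"}},"required":["targets"]}

```bash
mkdir -p pics; ls
cat > h.py <<'E'
from cell import env
import numpy as np, cv2
from scipy.spatial.transform import Rotation as R
def snap(cam,fn=None):
    im=env.camera(cam)
    if fn: cv2.imwrite('pics/'+fn,im[:,:,::-1])
    return im
def w(cam,c):
    p=env.camera_params(cam); return np.array(p['R']).T@(np.array(c)-np.array(p['t']))
def pix(cam,X):
    p=env.camera_params(cam); c=np.array(p['R'])@np.array(X)+np.array(p['t']); f=200/np.tan(np.radians(p['vfov']/2))
    return np.array([p['cx']+f*c[0]/c[2],p['cy']+f*c[1]/c[2]]).round(1)
def spot(cam,names,fn='spot_point'):
    for n in names:
        for d in getattr(env,fn)(cam,n)[:2]:
            X=w(cam,d['centre']); print(cam,n,round(d['p'],2),X.round(4),pix(cam,X))
E
python3 - <<'E'
from h import *
o=env.get_obs(); print(o['tool_pos'],o['tcp_rot'],env.tcp_to_grasp,o['clock'])
N=['stand','plate_hinge','plate_tab','plate_rest','lever_pivot','lever_tip','meter','meter_mid','meter_nose','mug','timer','log_book']
for c in ['top','side']:
    snap(c,c+'0.png'); spot(c,N)
print(env.get_obs()['clock'])
E
```

```text
pics
[ 0.16915528 -0.52271656  0.23048076] [ 9.87789148e-01  1.55794139e-01 -2.61118315e-05 -8.86002052e-04] -0.0187 0.0
top stand 0.93 [ 0.4812 -0.1922 -0.0034] [361.  219.3]
top plate_hinge 0.68 [ 0.4782 -0.1934  0.0842] [363.8 217.3]
top plate_tab 0.69 [ 0.6352 -0.1858  0.1052] [362.6 170.1]
top plate_rest 0.97 [ 0.539  -0.1944  0.097 ] [364.6 198.8]
top lever_pivot 0.53 [ 0.4836 -0.2931  0.0865] [393.6 216.4]
top lever_pivot 0.41 [ 0.4409  0.0044 -0.0042] [305.1 229.2]
top lever_tip 0.56 [ 0.4889 -0.2968  0.1568] [398.3 212.2]
top meter 0.71 [0.4675 0.176  0.0005] [256.7 220.2]
top meter_mid 0.73 [0.4576 0.1822 0.0139] [254.3 222.6]
top meter_mid 0.61 [ 0.4815 -0.1922  0.0857] [363.4 216.2]
top meter_nose 0.88 [0.5453 0.1406 0.0116] [267.4 198.2]
top mug 0.69 [0.4579 0.1872 0.0147] [252.9 222.4]
top mug 0.63 [0.4675 0.4647 0.0044] [174.5 217.9]
top timer 0.83 [ 4.413e-01  2.800e-03 -4.000e-04] [305.6 229. ]
top log_book 0.63 [ 0.5332 -0.5925  0.0012] [473.9 207.6]
side stand 0.77 [ 0.4772 -0.1933  0.0005] [297.2 247.6]
side stand 0.47 [ 0.5317 -0.5928  0.0022] [313. 332.]
side plate_hinge 0.73 [ 0.4804 -0.1968  0.0849] [298.2 226.3]
side plate_hinge 0.4 [0.4646 0.4665 0.0022] [299.9 180. ]
side plate_tab 0.77 [ 0.6328 -0.1864  0.1063] [343.9 219.9]
side plate_rest 0.72 [ 0.5391 -0.1905  0.0961] [315.9 222.7]
side lever_pivot 0.68 [ 0.486  -0.2951  0.0835] [298.8 241.5]
side meter 0.75 [4.631e-01 1.750e-01 1.000e-04] [297.3 203.9]
side meter 0.63 [ 0.5369 -0.1891  0.0959] [315.2 222.6]
side meter_mid 0.75 [0.4624 0.1837 0.0134] [297.2 200.2]
side meter_nose 0.47 [0.5441 0.1411 0.016 ] [316.1 204. ]
side mug 0.55 [0.4646 0.4672 0.0032] [299.9 179.7]
side mug 0.52 [ 0.4644  0.1778 -0.0021] [297.6 204.1]
side log_book 0.73 [ 0.4633  0.1771 -0.0017] [297.4 204. ]
side log_book 0.63 [ 5.330e-01 -5.928e-01  5.000e-04] [313.5 332.5]
1.3
```

View pics/top0.png

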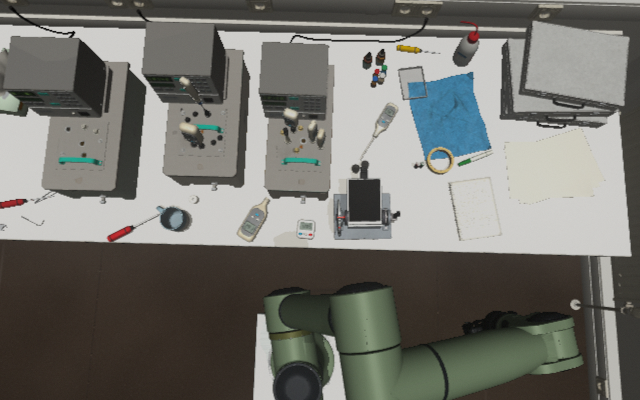

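View pics/side0.png

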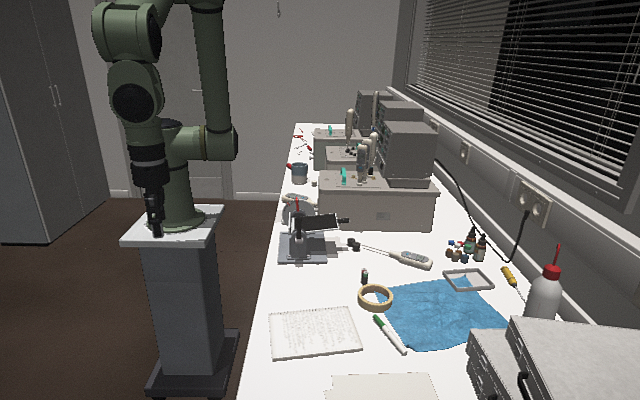

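Both pictures agree with the networks. The top view has the stand at (363,215), the meter at (254,221) with its nose at (267,198), the timer at (306,229), the mug at (175,218) and the book at (474,208). The side view shows the lever upright near (297,228) and the plate slightly tilted, tab at (344,220). This puts the stand origin at about (0.480, -0.194) with yaw 2.8°.

```bash
cat >> h.py <<'E'
S0=np.array([.480,-.194,0]); RS=R.from_euler('z',2.8,degrees=True)
def sw(p): return S0+RS.apply(np.array(p))          # stand -> world
LEV=RS*R.from_matrix(np.array([[0,1,0],[1,0,0],[0,0,-1.]]))  # tool y = stand x
TAB=RS*R.from_matrix(np.diag([1,-1,-1.]))                    # tool x = stand x
def plan(pos,rot,claw,grasp=True):
    """pos: world target of grasp point (nominal) ; prints tool shift cm, turn in 5 deg"""
    o=env.get_obs(); r0=R.from_quat(o['tcp_rot']); p=np.array(pos)
    if grasp: p=p-rot.apply([0,0,env.tcp_to_grasp])
    d=r0.inv().apply(p-o['tool_pos'])*100; v=np.degrees((r0.inv()*rot).as_rotvec())/5
    n=max(np.linalg.norm(d)/5,np.linalg.norm(v)*5/8.59)
    print('tcp',p.round(4),'d cm',d.round(2),'turn',v.round(2),'rows>=%.1f'%n,'t',round(o['clock'],2),'w',round(o['gripper_width'],4))
E
python3 - <<'E'
from h import *
plan([*sw([0,-.098,0])[:2],.25],LEV,0)
E
```

```text
tcp [ 0.4848 -0.2919  0.2313] d cm [ 37.14 -12.31  -0.  ] turn [ -0.    -0.   -14.98] rows>=8.7 t 1.3 w 0.0854
```

>>> {"api": "carry_out", "payload": {"targets": [[0.2, 3.7, -1.2, 0, 0, 0, -1.5], [0.2, 7.4, -2.5, 0, 0, 0, -3], [0.2, 11.1, -3.7, 0, 0, 0, -4.5], [0.2, 14.8, -5, 0, 0, 0, -6], [0.2, 18.5, -6.2, 0, 0, 0, -7.5]]}}

```text
clock: 1.8
tool_pos: [0.3272, -0.4064, 0.2314]
tcp_rot: [0.884, 0.467, 0.0, 0.0]
wrist_force: [1.0, 0.2, 0.1]
gripper_width: 0.0513
gripper_force: 0.0
```

Run:
```python
from h import *
plan([*sw([0,-.098,0])[:2],.25],LEV,0)
```

```text
tcp [ 0.4848 -0.2919  0.2313] d cm [1.833e+01 6.570e+00 1.000e-02] turn [ 0.    0.   -7.42] rows>=4.3 t 1.8 w 0.0513
```

>>> {"api": "carry_out", "payload": {"targets": [[0.2, 3.7, 1.3, 0, 0, 0, -1.5], [0.2, 7.4, 2.6, 0, 0, 0, -3], [0.2, 11, 3.9, 0, 0, 0, -4.5], [0.2, 14.7, 5.2, 0, 0, 0, -6], [0.2, 18.3, 6.5, 0, 0, 0, -7.4]]}}

```text
clock: 2.3
tool_pos: [0.4849, -0.2925, 0.2314]
tcp_rot: [0.69, 0.724, -0.0, 0.0]
wrist_force: [-0.5, -0.9, 0.1]
gripper_width: 0.051
gripper_force: 0.0
```

Run:
```python
from h import *
snap('top','top1.png');spot('top',['lever_tip','lever_pivot']);snap('side');spot('side',['lever_tip','lever_pivot'])
plan(sw([0,-.098,.155]),LEV,0)
im=env.camera('side'); cv2.imwrite('pics/side1.png',cv2.resize(im[170:280,240:380,::-1],None,fx=5,fy=5))
```

```text
top lever_pivot 0.42 [ 0.5394 -0.1946  0.0984] [364.7 198.6]
side lever_tip 0.57 [ 0.4807 -0.2972  0.1578] [297.1 220.2]
side lever_pivot 0.52 [ 0.4887 -0.2938  0.0858] [299.7 240.6]
tcp [ 0.4848 -0.2919  0.1363] d cm [0.21 0.21 9.49] turn [-0.01  0.   -0.09] rows>=1.9 t 2.6 w 0.0508
```

View pics/side1.png

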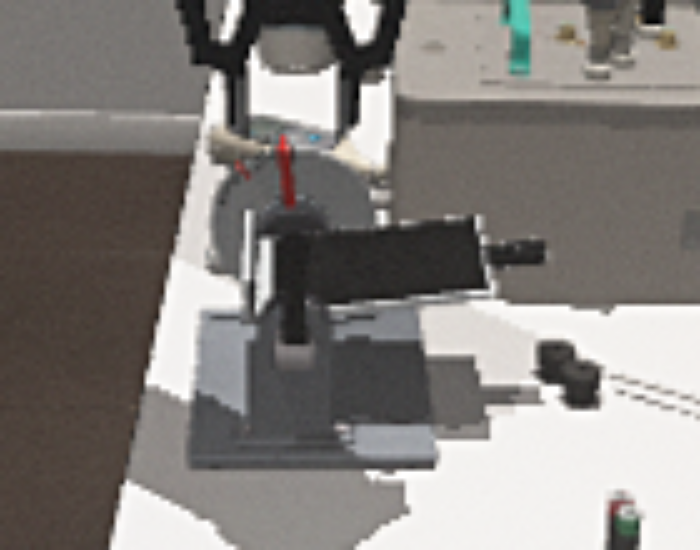

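The crop shows the open fingers at (237,100) and (347,100), centred over the black lever at (292,280), so I go down and pinch.

>>> {"api": "carry_out", "payload": {"targets": [[0.2, 0.1, 0.1, 3.5, 0, 0, 0], [0.2, 0.1, 0.1, 7, 0, 0, 0], [0.2, 0.1, 0.1, 9.4, 0, 0, 0], [0.2, 0.1, 0.1, 9.4, 0, 0, 0], [-0.9, 0.1, 0.1, 9.4, 0, 0, 0]]}}

```text
clock: 3.15
tool_pos: [0.4839, -0.2934, 0.1377]
tcp_rot: [0.693, 0.721, -0.0, -0.0]
wrist_force: [1.4, -0.1, 0.4]
gripper_width: 0.038
gripper_force: 0.0
```

>>> {"api": "carry_out", "payload": {"targets": [[-0.9, 0, 0, 0, 0, 0, 0], [-0.9, 0, 0, 0, 0, 0, 0], [-0.9, 0, 0, 0, 0, 0, 0], [-0.9, 0, 0, 0, 0, 0, 0]]}}

```text
clock: 3.55
tool_pos: [0.4852, -0.2938, 0.1393]
tcp_rot: [0.692, 0.722, -0.0, 0.002]
wrist_force: [-1.6, -1.6, 7.5]
gripper_width: 0.0128
gripper_force: 58.9
```

>>> {"api": "carry_out", "payload": {"targets": [[-0.9, -1.4, 0, 0.15, 0, 0, 0], [-0.9, -2.8, 0, 0.6, 0, 0, 0], [-0.9, -4.0, 0, 1.25, 0, 0, 0], [-0.9, -4.0, 0, 1.25, 0, 0, 0]]}}

```text
clock: 3.95
tool_pos: [0.4867, -0.3333, 0.1259]
tcp_rot: [0.692, 0.722, 0.001, 0.001]
wrist_force: [-0.9, 1.1, 5.2]
gripper_width: 0.013
gripper_force: 63.8
```

>>> {"api": "carry_out", "payload": {"targets": [[-0.9, -1.1, 0, 0.9, 0, 0, 0], [-0.9, -2.0, 0, 2.0, 0, 0, 0], [-0.9, -2.7, 0, 3.3, 0, 0, 0], [-0.9, -3.0, 0, 4.4, 0, 0, 0], [-0.9, -3.0, 0, 4.4, 0, 0, 0]]}}

```text
clock: 4.45
tool_pos: [0.488, -0.3647, 0.0817]
tcp_rot: [0.692, 0.721, -0.001, 0.002]
wrist_force: [-0.9, -3.4, 4.5]
gripper_width: 0.0127
gripper_force: 68.2
```

Run:
```python
from h import *
o=env.get_obs(); r=R.from_quat(o['tcp_rot']); g=o['tool_pos']+r.apply([0,0,env.tcp_to_grasp])
q=RS.inv().apply(g-S0); print('grasp in stand',q.round(4),'ang',np.arctan2(-.098-q[1],q[2]-.085))
im=env.camera('side'); cv2.imwrite('pics/side2.png',cv2.resize(im[170:280,240:380,::-1],None,fx=5,fy=5))
spot('side',['lever_tip'])
```

```text
grasp in stand [-0.0003 -0.1708  0.1004] ang 1.362712680222053
```

View pics/side2.png

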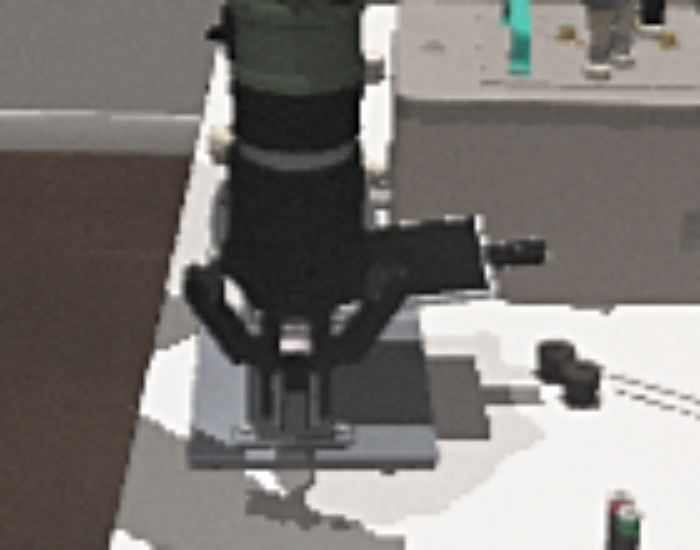

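The crop shows the lever end (295,345) pinched and swung outwards, with the plate unmoved. Next I release it and move over to the tab.

>>> {"api": "carry_out", "payload": {"targets": [[0.2, 0, 0, 0, 0, 0, 0], [0.2, 0, 0, 0, 0, 0, 0], [0.2, 0, 0, -4, 0, 0, 0], [0.2, 0, 0, -8.5, 0, 0, 0], [0.2, 0, 0, -13, 0, 0, 0]]}}

```text
clock: 5.05
tool_pos: [0.4871, -0.3613, 0.2115]
tcp_rot: [0.692, 0.722, 0.0, -0.001]
wrist_force: [0.9, -0.0, -1.1]
gripper_width: 0.0513
gripper_force: 0.0
```

Run:
```python
from h import *
plan([.634,-.186,.22],TAB,0)
```

```text
tcp [ 0.634  -0.186   0.2013] d cm [16.88 15.43  1.04] turn [-3.000e-02 -1.000e-02  1.793e+01] rows>=10.4 t 5.05 w 0.0513
```

>>> {"api": "carry_out", "payload": {"targets": [[0.2, 1.8, 1.6, 0, 0, 0, 1.6], [0.2, 3.6, 3.2, 0, 0, 0, 3.2], [0.2, 5.4, 4.8, 0, 0, 0, 4.8], [0.2, 7.2, 6.4, 0, 0, 0, 6.4], [0.2, 9, 8, 0, 0, 0, 8]]}}

```text
clock: 5.55
tool_pos: [0.564, -0.2676, 0.2105]
tcp_rot: [0.898, 0.439, 0.0, -0.001]
wrist_force: [-0.0, 0.5, 0.7]
gripper_width: 0.0514
gripper_force: 0.0
```

>>> {"api": "carry_out", "payload": {"targets": [[0.2, 0, 0, 0, 0, 0, 1.6], [0.2, 0, 0, 0, 0, 0, 3.2], [0.2, 0, 0, 0, 0, 0, 4.8], [0.2, 0, 0, 0, 0, 0, 6.4], [0.2, 0, 0, 0, 0, 0, 8]]}}

```text
clock: 6.05
tool_pos: [0.5635, -0.2683, 0.2104]
tcp_rot: [0.994, 0.106, -0.0, -0.001]
wrist_force: [-0.3, -0.5, 0.1]
gripper_width: 0.0514
gripper_force: 0.0
```

Run:
```python
from h import *
plan([.634,-.186,.22],TAB,0)
```

```text
tcp [ 0.634  -0.186   0.2013] d cm [ 8.62 -6.56  0.92] turn [-0.02  0.    1.87] rows>=2.2 t 6.05 w 0.0514
```

>>> {"api": "carry_out", "payload": {"targets": [[0.2, 3, -2.2, 0, 0, 0, 0.6], [0.2, 6, -4.4, 0, 0, 0, 1.2], [0.2, 8.6, -6.5, 0.9, 0, 0, 1.9], [0.2, 8.6, -6.5, 0.9, 0, 0, 1.9]]}}

```text
clock: 6.45
tool_pos: [0.6349, -0.1827, 0.2001]
tcp_rot: [1.0, 0.028, -0.001, -0.001]
wrist_force: [-0.6, 0.5, -0.5]
gripper_width: 0.0516
gripper_force: 0.0
```

Run:
```python
from h import *
snap('top');spot('top',['plate_tab','lever_tip','plate_hinge']);im=snap('side');spot('side',['plate_tab','lever_tip','plate_hinge'])
plan([.634,-.186,.106],TAB,0)
```

```text
top lever_tip 0.55 [ 0.4878 -0.3586  0.1068] [414.3 214.9]
top plate_hinge 0.61 [ 0.4778 -0.1921  0.0818] [363.3 217.4]
side plate_tab 0.62 [ 0.6348 -0.1859  0.1068] [344.5 219.8]
side lever_tip 0.45 [ 0.4816 -0.3639  0.108 ] [296.4 246. ]
side plate_hinge 0.97 [ 0.4811 -0.1969  0.0854] [298.4 226.2]
tcp [ 0.634  -0.186   0.0873] d cm [ 0.09 -0.21 11.49] turn [ 0.   -0.    0.01] rows>=2.3 t 6.85 w 0.0512
```

>>> {"api": "carry_out", "payload": {"targets": [[0.2, 0.1, 0, 4, 0, 0, 0], [0.2, 0.1, 0, 8, 0, 0, 0], [0.2, 0.1, 0, 11.6, 0, 0, 0], [0.2, 0.1, 0, 11.6, 0, 0, 0], [-0.7, 0.1, 0, 11.6, 0, 0, 0]]}}

```text
clock: 7.35
tool_pos: [0.6343, -0.1876, 0.0862]
tcp_rot: [1.0, 0.025, -0.0, -0.0]
wrist_force: [0.7, -0.7, 0.3]
gripper_width: 0.0378
gripper_force: 0.0
```

>>> {"api": "carry_out", "payload": {"targets": [[-0.7, 0, 0, 0, 0, 0, 0], [-0.7, 0, 0, 0, 0, 0, 0], [-0.7, 0, 0, 0, 0, 0, 0]]}}

```text
clock: 7.65
tool_pos: [0.6362, -0.1887, 0.0881]
tcp_rot: [1.0, 0.025, 0.002, 0.002]
wrist_force: [1.7, -4.7, 0.8]
gripper_width: 0.0227
gripper_force: 60.0
```

```bash
cat >> h.py <<'E'
def tilt():
    o=env.get_obs(); r=R.from_quat(o['tcp_rot']); g=o['tool_pos']+r.apply([0,0,env.tcp_to_grasp])
    q=RS.inv().apply(g-S0); print('grasp in stand',q.round(4),'r',np.hypot(q[0],q[2]-.085).round(4),'ang deg',np.degrees(np.arctan2(q[2]-.085,q[0])).round(2))
    return q
E
python3 - <<'E'
from h import *
q=tilt(); r=np.hypot(q[0],q[2]-.085); a0=np.arctan2(q[2]-.085,q[0])
for a in np.linspace(a0,np.radians(40.7),9): print(np.degrees(a).round(1),(100*(r*np.cos(a)-q[0])).round(2),(-100*(r*np.sin(a)+.085-q[2])).round(2))
E
```

```text
grasp in stand [ 0.1562 -0.0023  0.1068] r 0.1577 ang deg 7.94
7.9 0.0 -0.0
12.0 -0.2 -1.11
16.1 -0.47 -2.2
20.2 -0.82 -3.27
24.3 -1.25 -4.32
28.4 -1.75 -5.33
32.5 -2.32 -6.3
36.6 -2.96 -7.23
40.7 -3.66 -8.11
```

>>> {"api": "carry_out", "payload": {"targets": [[-0.7, -0.2, 0, -1.1, 0, 0, 0], [-0.7, -0.5, 0, -2.2, 0, 0, 0], [-0.7, -0.8, 0, -3.3, 0, 0, 0], [-0.7, -1.25, 0, -4.3, 0, 0, 0], [-0.7, -1.25, 0, -4.3, 0, 0, 0]]}}

```text
clock: 8.15
tool_pos: [0.6226, -0.1892, 0.1308]
tcp_rot: [1.0, 0.025, 0.001, 0.001]
wrist_force: [-0.3, -4.5, -2.0]
gripper_width: 0.0227
gripper_force: 59.6
```

>>> {"api": "carry_out", "payload": {"targets": [[-0.7, -0.5, 0, -1.0, 0, 0, 0], [-0.7, -1.05, 0, -2.0, 0, 0, 0], [-0.7, -1.7, 0, -2.9, 0, 0, 0], [-0.7, -2.4, 0, -3.8, 0, 0, 0], [-0.7, -2.4, 0, -3.8, 0, 0, 0]]}}

```text
clock: 8.65
tool_pos: [0.5976, -0.1902, 0.1676]
tcp_rot: [1.0, 0.025, 0.0, 0.001]
wrist_force: [-1.4, -5.7, -3.2]
gripper_width: 0.0227
gripper_force: 60.1
```

Run:
```python
from h import *
tilt()
im=snap('side');spot('side',['plate_tab','plate_rest'])
cv2.imwrite('pics/side3.png',cv2.resize(im[180:260,260:360,::-1],None,fx=7,fy=7,interpolation=cv2.INTER_CUBIC))
```

```text
grasp in stand [ 0.1177 -0.0019  0.1863] r 0.1553 ang deg 40.72
side plate_tab 0.78 [ 0.5977 -0.1883  0.1812] [334.5 199.4]
side plate_rest 0.77 [ 0.5225 -0.1904  0.1239] [311.  215.1]
```

View pics/side3.png

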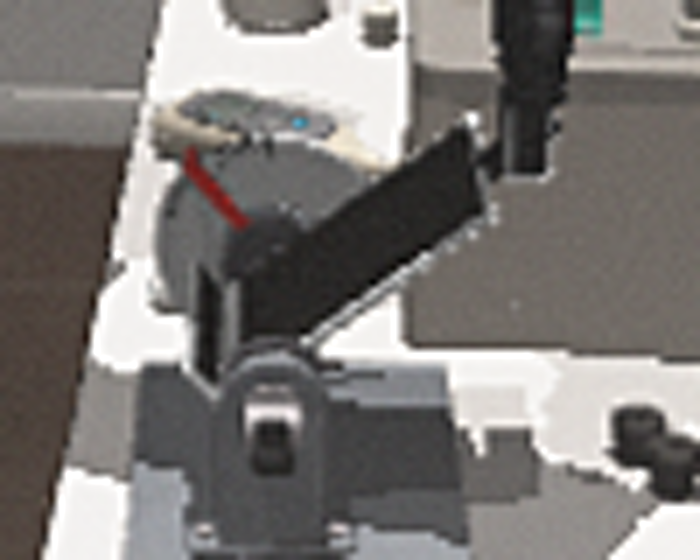

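The crop shows the red pointer, from (245,220) to (190,155), lying over the red mark on the disc. The kinematic tilt is 40.0°, so I release.

>>> {"api": "carry_out", "payload": {"targets": [[0.2, 0, 0, 0, 0, 0, 0], [0.2, 0, 0, 0, 0, 0, 0], [0.2, 0, 0, 0, 0, 0, 0], [0.2, 0, 0, -3, 0, 0, 0], [0.2, 0, 0, -6, 0, 0, 0]]}}

```text
clock: 9.3
tool_pos: [0.5975, -0.1881, 0.2265]
tcp_rot: [1.0, 0.026, -0.001, -0.001]
wrist_force: [0.9, 0.2, 0.1]
gripper_width: 0.0512
gripper_force: 0.0
```

Run:
```python
from h import *
im=snap('side');spot('side',['plate_tab','plate_rest','lever_tip']);snap('top');spot('top',['plate_tab','plate_rest','lever_tip'])
cv2.imwrite('pics/side4.png',cv2.resize(im[180:260,260:360,::-1],None,fx=7,fy=7,interpolation=cv2.INTER_CUBIC))
for a in (34,36,38,40,42,44):
    t=np.radians(a); P=lambda r:sw([-r*np.sin(t),.066,.085+r*np.cos(t)])
    print(a,[(pix('side',P(r))-[260,180])*7 for r in (.03,.055)])
plan([*sw([0,-.166,0])[:2],.23],LEV,0)
```

```text
side plate_tab 0.81 [ 0.5979 -0.1892  0.1848] [334.6 198.5]
side plate_tab 0.59 [ 0.4783 -0.1967  0.0017] [297.4 247.9]
side plate_rest 0.73 [ 0.5226 -0.1922  0.1218] [311.  215.9]
side lever_tip 0.49 [ 0.4822 -0.3606  0.1077] [296.7 245.5]
top plate_rest 0.63 [ 0.5213 -0.1958  0.1236] [365.8 202.8]
top lever_tip 0.67 [ 0.4866 -0.3583  0.1069] [414.3 215.3]
34 [array([231.7, 214.9]), array([203. , 177.1])]
36 [array([229.6, 216.3]), array([199.5, 179.2])]
38 [array([228.2, 217. ]), array([196.7, 181.3])]
40 [array([226.1, 218.4]), array([193.2, 183.4])]
42 [array([224.7, 219.8]), array([190.4, 185.5])]
44 [array([223.3, 221.2]), array([187.6, 188.3])]
tcp [ 0.4881 -0.3598  0.2113] d cm [-11.8   16.54   1.42] turn [-3.000e-02  1.000e-02 -1.797e+01] rows>=10.5 t 9.7 w 0.0512
```

View pics/side4.png

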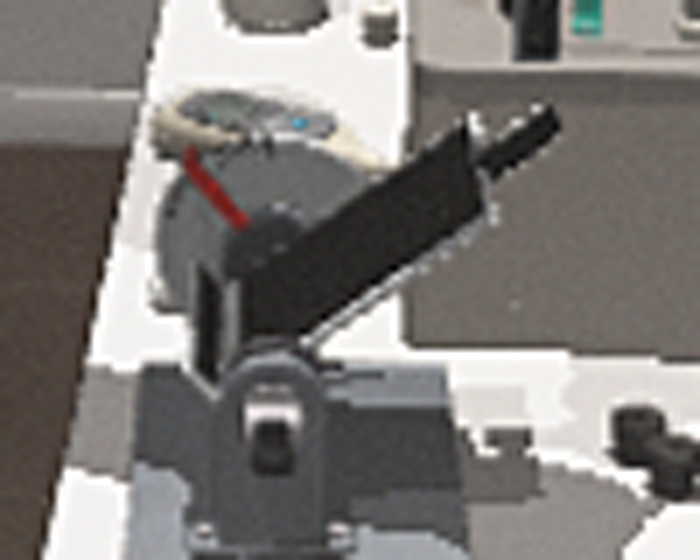

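The plate held after release: pointer from (245,225) to (187,152), tab free at (520,140). I'll check the pointer angle numerically from the red pixels while planning the next move.

Run:
```python
from h import *
p=env.camera_params('side'); f=200/np.tan(np.radians(p['vfov']/2)); Rc=np.array(p['R']);C=-Rc.T@np.array(p['t'])
def bp(u,v,y):
    d=RS.inv().apply(Rc.T@np.array([(u-p['cx'])/f,(v-p['cy'])/f,1])); c=RS.inv().apply(C-S0); return (c+d*(y-c[1])/d[1])[[0,2]]
for nm,im in (('start',cv2.imread('pics/side0.png')[:,:,::-1]),('now',env.camera('side'))):
    r=im[195:228,280:305].astype(int); m=(r[:,:,0]>90)&(r[:,:,0]>1.8*r[:,:,1])
    v,u=np.nonzero(m); P=np.array([bp(a+280,b+195,.066) for a,b in zip(u,v)])
    W=r[v,u,0]-r[v,u,1]; q=P-np.average(P,0,W); e=np.linalg.eigh((q*W[:,None]).T@q)[1][:,1]; e*=np.sign(e[1])
    hi=P-[0,.085]; print(nm,len(u),'PCA deg',np.degrees(np.arctan2(-e[0],e[1])).round(1),'about hinge',np.degrees(np.arctan2(-hi[:,0],hi[:,1])).mean().round(1),'r',np.hypot(*hi.T).min().round(3),np.hypot(*hi.T).max().round(3))
    print(sorted(zip(v+195,u+280,r[v,u,0])))if nm=='now' else 0
```

```text
start 30 PCA deg 10.3 about hinge 6.9 r 0.028 0.077
now 27 PCA deg 38.4 about hinge 33.6 r 0.026 0.072
[(np.int64(201), np.int64(287), np.int64(99)), (np.int64(202), np.int64(287), np.int64(106)), (np.int64(203), np.int64(286), np.int64(96)), (np.int64(203), np.int64(287), np.int64(103)), (np.int64(204), np.int64(287), np.int64(115)), (np.int64(204), np.int64(288), np.int64(110)), (np.int64(205), np.int64(287), np.int64(106)), (np.int64(205), np.int64(288), np.int64(112)), (np.int64(205), np.int64(289), np.int64(111)), (np.int64(206), np.int64(288), np.int64(99)), (np.int64(206), np.int64(289), np.int64(112)), (np.int64(206), np.int64(290), np.int64(146)), (np.int64(207), np.int64(289), np.int64(113)), (np.int64(207), np.int64(290), np.int64(127)), (np.int64(207), np.int64(291), np.int64(110)), (np.int64(208), np.int64(290), np.int64(112)), (np.int64(208), np.int64(291), np.int64(113)), (np.int64(208), np.int64(292), np.int64(125)), (np.int64(209), np.int64(291), np.int64(109)), (np.int64(209), np.int64(292), np.int64(117)), (np.int64(209), np.int64(293), np.int64(109)), (np.int64(210), np.int64(292), np.int64(116)), (np.int64(210), np.int64(293), np.int64(114)), (np.int64(210), np.int64(294), np.int64(137)), (np.int64(211), np.int64(293), np.int64(117)), (np.int64(211), np.int64(294), np.int64(131)), (np.int64(211), np.int64(295), np.int64(107))]
```

Red-pixel fit gives 38.4°, the pointer passes through the pixel where the free red mark was (288,204), and kinematics give 40.0°, so the setting is good. Now back to the lever.

>>> {"api": "carry_out", "payload": {"targets": [[0.2, -1, 3, 0, 0, 0, -1.6], [0.2, -3, 6, 0, 0, 0, -3.2], [0.2, -5, 9, 0, 0, 0, -4.8], [0.2, -8, 12, 0, 0, 0, -6.4], [0.2, -11, 15, 0, 0, 0, -8]]}}

```text
clock: 10.25
tool_pos: [0.4948, -0.3452, 0.2259]
tcp_rot: [0.929, 0.369, -0.0, -0.001]
wrist_force: [0.9, -0.8, -0.5]
gripper_width: 0.0515
gripper_force: 0.0
```

>>> {"api": "carry_out", "payload": {"targets": [[0.2, 0, 0, 0, 0, 0, -1.6], [0.2, 0, 0, 0, 0, 0, -3.2], [0.2, 0, 0, 0, 0, 0, -4.8], [0.2, 0, 0, 0, 0, 0, -6.4], [0.2, 0, 0, 0, 0, 0, -8]]}}

```text
clock: 10.75
tool_pos: [0.4956, -0.3442, 0.226]
tcp_rot: [0.748, 0.664, -0.0, -0.001]
wrist_force: [0.4, -0.2, -0.3]
gripper_width: 0.0513
gripper_force: 0.0
```

Run:
```python
from h import *
plan([*sw([0,-.168,0])[:2],.1],LEV,0)
```

```text
tcp [ 0.4882 -0.3618  0.0813] d cm [-1.84 -0.51 14.46] turn [-0.01 -0.01 -1.91] rows>=2.9 t 10.75 w 0.0513
```

>>> {"api": "carry_out", "payload": {"targets": [[0.2, -1, -0.3, 1, 0, 0, -1], [0.2, -1.9, -0.5, 4.5, 0, 0, -1.9], [0.2, -1.9, -0.5, 8.5, 0, 0, -1.9], [0.2, -1.9, -0.5, 12, 0, 0, -1.9], [0.2, -1.9, -0.5, 14.4, 0, 0, -1.9]]}}

```text
clock: 11.25
tool_pos: [0.4871, -0.3614, 0.0794]
tcp_rot: [0.692, 0.722, 0.0, -0.002]
wrist_force: [0.3, -0.4, -0.5]
gripper_width: 0.0513
gripper_force: 0.0
```

>>> {"api": "carry_out", "payload": {"targets": [[0.2, 0, 0, 0, 0, 0, 0], [-0.9, 0, 0, 0, 0, 0, 0], [-0.9, 0, 0, 0, 0, 0, 0], [-0.9, 0, 0, 0, 0, 0, 0], [-0.9, 0, 0, 0, 0, 0, 0]]}}

```text
clock: 11.75
tool_pos: [0.4882, -0.3639, 0.0844]
tcp_rot: [0.692, 0.722, -0.001, 0.001]
wrist_force: [-5.2, -0.7, 3.2]
gripper_width: 0.0129
gripper_force: 58.7
```

Run:
```python
from h import *
q=tilt(); y=-.098-q[1]; z=q[2]-.085; r=np.hypot(y,z); a0=np.arctan2(y,z); print(a0,r)
for a in np.linspace(a0,-.05,9): print(a.round(2),(100*(y-r*np.sin(a))).round(2),(-100*(r*np.cos(a)-z)).round(2))
print(RS.inv().apply(LEV.apply([1,0,0])))
```

```text
grasp in stand [-1.000e-04 -1.700e-01  1.031e-01] r 0.0181 ang deg 90.45
1.3246337761185287 0.0742894574307144
1.32 0.0 -0.0
1.15 0.42 -1.21
0.98 1.03 -2.32
0.81 1.83 -3.32
0.64 2.78 -4.16
0.47 3.87 -4.83
0.29 5.05 -5.3
0.12 6.3 -5.56
-0.05 7.58 -5.61
[9.53247507e-17 1.00000000e+00 0.00000000e+00]
```

>>> {"api": "carry_out", "payload": {"targets": [[-0.9, 0.4, 0, -1.2, 0, 0, 0], [-0.9, 1.0, 0, -2.3, 0, 0, 0], [-0.9, 1.8, 0, -3.3, 0, 0, 0], [-0.9, 2.8, 0, -4.2, 0, 0, 0], [-0.9, 2.8, 0, -4.2, 0, 0, 0]]}}

```text
clock: 12.25
tool_pos: [0.487, -0.3329, 0.1262]
tcp_rot: [0.691, 0.722, -0.0, -0.0]
wrist_force: [-6.2, -0.3, -0.1]
gripper_width: 0.0129
gripper_force: 59.9
```

>>> {"api": "carry_out", "payload": {"targets": [[-0.9, 1.1, 0, -0.7, 0, 0, 0], [-0.9, 2.3, 0, -1.1, 0, 0, 0], [-0.9, 3.5, 0, -1.4, 0, 0, 0], [-0.9, 4.8, 0, -1.4, 0, 0, 0], [-0.9, 4.8, 0, -1.4, 0, 0, 0]]}}

```text
clock: 12.75
tool_pos: [0.4851, -0.2877, 0.1398]
tcp_rot: [0.692, 0.722, -0.002, 0.001]
wrist_force: [-4.7, -6.6, -4.4]
gripper_width: 0.013
gripper_force: 59.5
```

Run:
```python
from h import *
q=tilt(); print(np.arctan2(-.098-q[1],q[2]-.085))
im=snap('side');spot('side',['plate_tab'])
```

```text
grasp in stand [ 0.0005 -0.0937  0.1585] r 0.0735 ang deg 89.59
-0.05812562770688273
side plate_tab 0.67 [ 0.6014 -0.1873  0.1847] [335.6 198.3]
```

>>> {"api": "carry_out", "payload": {"targets": [[0.2, 0, 0, 0, 0, 0, 0], [0.2, 0, 0, 0, 0, 0, 0], [0.2, 0, 0, -4, 0, 0, 0], [0.2, 0, 0, -8, 0, 0, 0], [0.5, 0, 0, -12, 0, 0, 0]]}}

```text
clock: 13.35
tool_pos: [0.4862, -0.2859, 0.2609]
tcp_rot: [0.692, 0.722, 0.001, 0.0]
wrist_force: [0.9, -1.0, 0.8]
gripper_width: 0.0632
gripper_force: 0.0
```

```bash
cat >> h.py <<'E'
def rz(a): return R.from_euler('z',a,degrees=True)*R.from_matrix(np.diag([1,-1,-1.]))
E
python3 - <<'E'
from h import *
snap('side');spot('side',['lever_tip','plate_tab','meter_mid','meter_nose']);snap('top');spot('top',['lever_tip','plate_tab','meter_mid','meter_nose'])
o=env.get_obs();print(np.round(o['joints'],3))
M=[.460,.183]
plan([*M,.30],rz(-26.5),0); plan([*M,.30],rz(153.5),0)
E
```

```text
side lever_tip 0.54 [ 0.4809 -0.2977  0.1565] [297.2 220.7]
side plate_tab 0.75 [ 0.6002 -0.1892  0.1817] [335.3 199.4]
side plate_tab 0.68 [ 0.533  -0.5926 -0.0026] [313.5 333.4]
side meter_mid 0.61 [0.4624 0.1876 0.0101] [297.3 200.6]
side meter_nose 0.53 [0.5453 0.1418 0.017 ] [316.4 203.8]
top lever_tip 0.18 [0.4612 0.186  0.0136] [253.3 221.5]
top plate_tab 0.61 [ 0.6018 -0.1863  0.1836] [365. 175.]
top meter_mid 0.76 [0.4612 0.1855 0.0149] [253.4 221.5]
top meter_nose 0.81 [0.5476 0.139  0.0133] [267.9 197.5]
[-0.664  0.337 -0.109  1.127  0.     0.864]
tcp [0.46   0.183  0.2813] d cm [46.99 -0.51 -2.29] turn [-3.000e-02  1.000e-02  2.379e+01] rows>=13.8 t 13.85 w 0.0641
tcp [0.46   0.183  0.2813] d cm [46.99 -0.51 -2.29] turn [-1.000e-02 -3.000e-02 -1.221e+01] rows>=9.4 t 13.85 w 0.0641
```

The lever reads upright with its tip at (0.481, -0.298, 0.157), and the plate is unchanged. Next I go to the meter.

>>> {"api": "carry_out", "payload": {"targets": [[1, 4.6, 0, -0.5, 0, 0, -1.2], [1, 9.2, -0.1, -1, 0, 0, -2.4], [1, 13.8, -0.1, -1, 0, 0, -3.6], [1, 18.4, -0.2, -1, 0, 0, -4.8], [1, 23, -0.2, -1, 0, 0, -6]]}}

```text
clock: 14.35
tool_pos: [0.473, -0.0553, 0.2682]
tcp_rot: [0.48, 0.877, 0.0, -0.0]
wrist_force: [1.0, -0.5, -0.6]
gripper_width: 0.0855
gripper_force: 0.0
```

Run:
```python
from h import *
plan([.461,.1845,.20],rz(152.5),0)
```

```text
tcp [0.461  0.1845 0.1813] d cm [20.84 11.92  8.71] turn [-0.   -0.01 -5.97] rows>=5.1 t 14.35 w 0.0855
```

>>> {"api": "carry_out", "payload": {"targets": [[1, 4, 2.3, 0, 0, 0, -1.2], [1, 8, 4.6, 0, 0, 0, -2.4], [1, 12, 6.9, 1, 0, 0, -3.6], [1, 16, 9.2, 2, 0, 0, -4.8], [1, 20, 11.5, 4, 0, 0, -6]]}}

```text
clock: 14.85
tool_pos: [0.4639, 0.1752, 0.2291]
tcp_rot: [0.236, 0.972, 0.001, 0.001]
wrist_force: [1.7, -0.1, 0.3]
gripper_width: 0.0851
gripper_force: 0.0
```

Run:
```python
from h import *
plan([.461,.1845,.016],rz(152.5),0)
im=snap('top'); cv2.imwrite('pics/top5.png',cv2.resize(im[170:270,200:330,::-1],None,fx=5,fy=5))
```

```text
tcp [ 0.461   0.1845 -0.0027] d cm [ 0.72  0.65 23.18] turn [0.02 0.02 0.03] rows>=4.6 t 14.85 w 0.0851
```

View pics/top5.png

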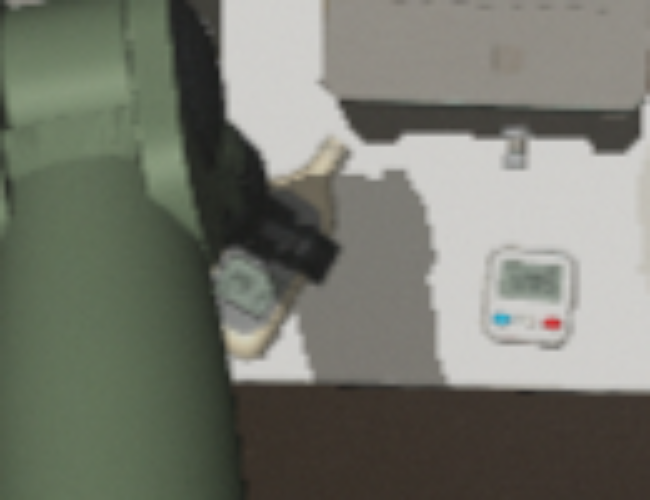

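The crop shows the gripper straddling the meter, nose at (335,155) and lower end at (245,352), with the timer well clear at (530,298). I go down.

>>> {"api": "carry_out", "payload": {"targets": [[1, 0.7, 0.6, 4.5, 0, 0, 0], [1, 0.7, 0.6, 9, 0, 0, 0], [1, 0.7, 0.6, 13.5, 0, 0, 0], [1, 0.7, 0.6, 17, 0, 0, 0], [1, 0.7, 0.6, 19, 0, 0, 0]]}}

```text
clock: 15.4
tool_pos: [0.4575, 0.1812, 0.0355]
tcp_rot: [0.238, 0.971, -0.001, -0.002]
wrist_force: [0.3, 0.8, -1.1]
gripper_width: 0.0856
gripper_force: 0.0
```

>>> {"api": "carry_out", "payload": {"targets": [[1, 0, 0, 1.5, 0, 0, 0], [1, 0, 0, 3, 0, 0, 0], [1, 0, 0, 4.2, 0, 0, 0], [1, 0, 0, 4.2, 0, 0, 0]]}}

```text
clock: 15.8
tool_pos: [0.4586, 0.1813, -0.0048]
tcp_rot: [0.238, 0.971, -0.001, -0.002]
wrist_force: [-0.8, -0.8, -0.8]
gripper_width: 0.0855
gripper_force: 0.0
```

Run:
```python
from h import *
plan([.461,.1845,.016],rz(152.5),0)
snap('side');spot('side',['meter_mid','meter_nose','meter'])
```

```text
tcp [ 0.461   0.1845 -0.0027] d cm [-0.07  0.4  -0.21] turn [-0.03 -0.03 -0.02] rows>=0.1 t 15.8 w 0.0855
side meter_mid 0.49 [0.4599 0.1867 0.0134] [296.7 199.9]
side meter_nose 0.52 [0.5433 0.1417 0.017 ] [315.9 203.8]
side meter_nose 0.48 [0.4629 0.1841 0.013 ] [297.4 200.3]
side meter 0.69 [ 0.481  -0.3014  0.1546] [297.2 221.8]
side meter 0.67 [ 0.4645  0.1802 -0.0006] [297.7 203.5]
```

>>> {"api": "carry_out", "payload": {"targets": [[1, -0.1, 0.4, -0.3, 0, 0, 0], [0.3, -0.1, 0.4, -0.3, 0, 0, 0], [0.3, -0.1, 0.4, -0.3, 0, 0, 0], [0.3, -0.1, 0.4, -0.3, 0, 0, 0], [0.3, -0.1, 0.4, -0.3, 0, 0, 0]]}}

```text
clock: 16.5
tool_pos: [0.4636, 0.1851, 0.001]
tcp_rot: [0.238, 0.971, 0.0, 0.001]
wrist_force: [-1.4, 0.3, 8.5]
gripper_width: 0.0587
gripper_force: 63.1
```

>>> {"api": "carry_out", "payload": {"targets": [[0.3, 0, 0, 0, 0, 0, 0], [0.3, 0, 0, -1.5, 0, 0, 0], [0.3, 0, 0, -4, 0, 0, 0], [0.3, 0, 0, -7, 0, 0, 0], [0.3, 0, 0, -10, 0, 0, 0]]}}

```text
clock: 17.0
tool_pos: [0.462, 0.1846, 0.1005]
tcp_rot: [0.238, 0.971, -0.0, -0.001]
wrist_force: [1.2, 0.2, -1.9]
gripper_width: 0.0582
gripper_force: 66.5
```

Run:
```python
from h import *
snap('side');spot('side',['meter_mid','meter_nose']);snap('top');spot('top',['meter_mid','meter_nose'])
o=env.get_obs(); r=R.from_quat(o['tcp_rot']); print('grasp',o['tool_pos']+r.apply([0,0,env.tcp_to_grasp]),'z',o['tool_pos'],o['gripper_force'],o['gripper_width'])
p=(.461,.1845); print('tool x',r.apply([1,0,0]).round(3))
```

```text
side meter_mid 0.85 [0.4608 0.1861 0.1109] [296.9 179. ]
side meter_nose 0.56 [0.5425 0.1418 0.1175] [316.3 181.6]
top meter_mid 0.73 [0.4617 0.1841 0.1144] [249.6 218.1]
top meter_mid 0.23 [ 0.5354 -0.591   0.0032] [473.7 206.9]
top meter_nose 0.73 [0.5512 0.1394 0.114 ] [264.5 191.6]
grasp [0.46167182 0.18451076 0.11731362] z [0.46162622 0.18450052 0.09861368] 66.45265988161555 0.05832452655982497
tool x [-0.886  0.463  0.002]
```

The meter is gripped and came up with the gripper. Its middle is at the grasp and sits 15 mm behind the TCP. I'll work out the hover pose square to the plate.

```bash
cat >> h.py <<'E'
TILT=39.5
RP=RS*R.from_euler('y',-TILT,degrees=True); PL=RP*R.from_matrix(np.diag([-1,1,-1.]))
def place(mx,mz,my=0):
    plan(sw([0,0,.085])+RP.apply([.056+mx,my,.007+mz-.015]),PL,0,grasp=False)
E
python3 - <<'E'
from h import *
place(-.005,.166); print(PL.as_matrix().round(2))
E
```

```text
tcp [ 0.4189 -0.197   0.2394] d cm [-13.85 -35.81 -14.04] turn [-2.11 -7.74 -5.83] rows>=8.2 t 17.3 w 0.0583
[[-0.77 -0.05  0.64]
 [-0.04  1.    0.03]
 [-0.64  0.   -0.77]]
```

>>> {"api": "carry_out", "payload": {"targets": [[0.3, 0, 0, -4, 0, 0, 0], [0.3, 0, 0, -8, 0, 0, 0], [0.3, 0, 0, -12, 0, 0, 0], [0.3, 0, 0, -16, 0, 0, 0], [0.3, 0, 0, -19, 0, 0, 0]]}}

```text
clock: 17.8
tool_pos: [0.4627, 0.1847, 0.2907]
tcp_rot: [0.238, 0.971, -0.0, -0.0]
wrist_force: [1.4, 0.1, -1.5]
gripper_width: 0.0584
gripper_force: 66.5
```

Run:
```python
from h import *
place(-.005,.186); print(env.get_obs()['joints'].round(2))
```

```text
tcp [ 0.4062 -0.1976  0.2548] d cm [-12.7 -36.5   3.6] turn [-2.1  -7.72 -5.83] rows>=7.8 t 17.8 w 0.0584
[ 0.23  0.2  -0.21  1.16  0.    0.71]
```

>>> {"api": "carry_out", "payload": {"targets": [[0.3, -1.3, -3.7, 0, -0.2, -0.75, -0.6], [0.3, -2.6, -7.4, 0, -0.4, -1.5, -1.2], [0.3, -3.9, -11.1, 0, -0.6, -2.3, -1.8], [0.3, -5.2, -14.8, 0, -0.8, -3.1, -2.4], [0.3, -6.5, -18.5, 0, -1, -3.9, -2.9]]}}

```text
clock: 18.3
tool_pos: [0.4335, -0.01, 0.2881]
tcp_rot: [0.109, 0.979, 0.002, 0.174]
wrist_force: [1.1, -0.9, -2.0]
gripper_width: 0.0587
gripper_force: 66.5
```

Run:
```python
from h import *
place(-.005,.186); print(env.get_obs()['joints'].round(2))
```

```text
tcp [ 0.4062 -0.1976  0.2548] d cm [ -0.39 -19.03   2.86] turn [-1.1  -3.83 -2.87] rows>=3.8 t 18.3 w 0.0587
[-0.22 -0.2  -0.68  0.74  0.04  0.01]
```

>>> {"api": "carry_out", "payload": {"targets": [[0.3, -0.1, -3.8, 0.5, -0.2, -0.75, -0.6], [0.3, -0.2, -7.6, 1, -0.4, -1.5, -1.2], [0.3, -0.3, -11.4, 1.5, -0.65, -2.3, -1.8], [0.3, -0.4, -15.2, 2, -0.9, -3.1, -2.4], [0.3, -0.4, -19, 2.9, -1.1, -3.8, -2.9]]}}

```text
clock: 18.8
tool_pos: [0.4059, -0.1973, 0.2551]
tcp_rot: [-0.023, 0.941, 0.008, 0.338]
wrist_force: [1.5, 0.5, -2.0]
gripper_width: 0.0585
gripper_force: 66.5
```

Run:
```python
from h import *
place(-.005,.066); print(env.get_obs()['joints'].round(2))
snap('side');spot('side',['meter_mid','meter_nose']);snap('top');spot('top',['meter_mid','meter_nose'])
o=env.get_obs(); r=R.from_quat(o['tcp_rot']); m=o['tool_pos']+r.apply([0,0,-.015]); print('exp mid',m,'nose',m-r.apply([.095,0,0]))
```

```text
tcp [ 0.4825 -0.1939  0.1622] d cm [ 1.000e-02 -1.000e-02  1.204e+01] turn [-0.01  0.    0.01] rows>=2.4 t 18.8 w 0.0585
[-1.02 -0.2  -0.91  0.48  0.59 -0.95]
side meter_mid 0.65 [ 0.3957 -0.1992  0.2635] [271.3 175.4]
side meter_nose 0.66 [ 0.4676 -0.193   0.3295] [294.4 154.9]
top meter_mid 0.68 [ 0.3928 -0.2006  0.2659] [371.9 239. ]
exp mid [ 0.39756953 -0.19568726  0.26660474] nose [ 0.4710253  -0.192267    0.32675082]
```

>>> {"api": "carry_out", "payload": {"targets": [[0.3, -0.2, 0, 3.5, 0, 0, 0], [0.3, -0.2, 0, 7, 0, 0, 0], [0.3, -0.2, 0, 10, 0, 0, 0], [0.3, -0.2, 0, 12, 0, 0, 0], [0.3, -0.2, 0, 13.5, 0, 0, 0]]}}

```text
clock: 19.6
tool_pos: [0.4958, -0.1885, 0.1518]
tcp_rot: [-0.025, 0.941, 0.01, 0.336]
wrist_force: [-0.0, 0.3, -1.0]
gripper_width: 0.0585
gripper_force: 66.5
```

Run:
```python
from h import *
place(-.005,.016)
im=snap('side'); cv2.imwrite('pics/side6.png',cv2.resize(im[160:260,250:360,::-1],None,fx=6,fy=6,interpolation=cv2.INTER_CUBIC))
```

```text
tcp [ 0.5142 -0.1923  0.1236] d cm [ 0.37 -0.49  3.33] turn [ 0.05 -0.04  0.04] rows>=0.7 t 19.6 w 0.0585
```

View pics/side6.png

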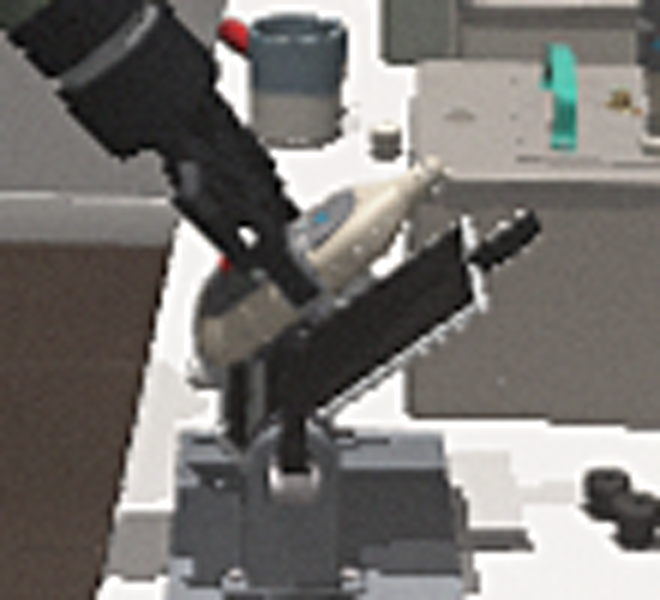

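The crop shows the meter parallel to the plate, nose up at (430,170), about 3 cm off the face. The lever is upright at (293,430). I come down slowly.

>>> {"api": "carry_out", "payload": {"targets": [[0.3, 0.1, -0.2, 0.6, 0, 0, 0], [0.3, 0.1, -0.4, 1.2, 0, 0, 0], [0.3, 0.1, -0.4, 1.8, 0, 0, 0], [0.3, 0.1, -0.4, 2.4, 0, 0, 0], [0.3, 0.1, -0.4, 2.4, 0, 0, 0]]}}

```text
clock: 20.15
tool_pos: [0.5092, -0.1955, 0.1334]
tcp_rot: [-0.023, 0.941, 0.008, 0.337]
wrist_force: [0.2, 0.3, -1.8]
gripper_width: 0.0584
gripper_force: 66.5
```

Run:
```python
from h import *
place(-.009,.016); o=env.get_obs(); print(o['wrist_force'])
```

```text
tcp [ 0.5111 -0.1925  0.1211] d cm [0.62 0.3  1.09] turn [-0.   -0.03 -0.01] rows>=0.3 t 20.15 w 0.0584
[ 0.19699361  0.28461874 -1.80316031]
```

>>> {"api": "carry_out", "payload": {"targets": [[0.3, 0, 0.1, 0.3, 0, 0, 0], [0.3, 0, 0.2, 0.5, 0, 0, 0], [0.3, 0, 0.2, 0.7, 0, 0, 0], [0.3, 0, 0.2, 0.7, 0, 0, 0]]}}

```text
clock: 20.55
tool_pos: [0.5134, -0.1933, 0.1282]
tcp_rot: [-0.023, 0.941, 0.008, 0.337]
wrist_force: [0.9, -0.2, -3.0]
gripper_width: 0.0581
gripper_force: 66.5
```

>>> {"api": "carry_out", "payload": {"targets": [[0.3, 0.2, 0, 0.1, 0, 0, 0], [0.3, 0.4, 0, 0.2, 0, 0, 0], [0.3, 0.4, 0, 0.2, 0, 0, 0]]}}

```text
clock: 20.85
tool_pos: [0.5112, -0.1932, 0.1238]
tcp_rot: [-0.022, 0.941, 0.008, 0.337]
wrist_force: [0.6, -0.2, -3.5]
gripper_width: 0.0581
gripper_force: 66.5
```

Run:
```python
from h import *
place(-.009,.016); o=env.get_obs(); print(o['wrist_force'])
snap('side');spot('side',['meter_mid','meter_nose','plate_tab','plate_rest'])
```

```text
tcp [ 0.5111 -0.1925  0.1211] d cm [0.17 0.08 0.21] turn [ 0.   -0.03 -0.02] rows>=0.1 t 20.85 w 0.0581
[ 0.55228284 -0.22377326 -3.47126301]
side meter_mid 0.69 [ 0.504  -0.1907  0.1327] [305.5 212.6]
side meter_nose 0.83 [ 0.5752 -0.1905  0.1933] [327.7 196.1]
side plate_tab 0.73 [ 0.5987 -0.1885  0.185 ] [334.8 198.4]
side plate_rest 0.63 [ 0.5228 -0.1907  0.1231] [311.1 215.4]
```

>>> {"api": "carry_out", "payload": {"targets": [[0.3, 0.1, 0, 0.1, 0, 0, 0], [0.3, 0.1, 0, 0.2, 0, 0, 0], [0.3, 0.1, 0, 0.2, 0, 0, 0]]}}

```text
clock: 21.4
tool_pos: [0.5121, -0.1934, 0.1219]
tcp_rot: [-0.023, 0.941, 0.008, 0.337]
wrist_force: [0.2, 0.5, -2.2]
gripper_width: 0.0582
gripper_force: 66.5
```

>>> {"api": "carry_out", "payload": {"targets": [[0.3, 0.05, 0, 0.15, 0, 0, 0], [0.3, 0.05, 0, 0.15, 0, 0, 0], [0.3, 0.1, 0, 0.3, 0, 0, 0], [0.3, 0.1, 0, 0.3, 0, 0, 0]]}}

```text
clock: 21.8
tool_pos: [0.5139, -0.1934, 0.1201]
tcp_rot: [-0.023, 0.941, 0.008, 0.338]
wrist_force: [-4.1, 2.2, 5.9]
gripper_width: 0.0587
gripper_force: 67.7
```

There is contact with the plate at about 7 N along its normal. I open and watch.

>>> {"api": "carry_out", "payload": {"targets": [[0.6, 0, 0, 0, 0, 0, 0], [0.75, 0, 0, 0, 0, 0, 0], [0.85, 0, 0, 0, 0, 0, 0], [0.85, 0, 0, 0, 0, 0, 0]]}}

```text
clock: 22.2
tool_pos: [0.5133, -0.1934, 0.1191]
tcp_rot: [-0.023, 0.941, 0.008, 0.337]
wrist_force: [0.3, -0.1, 0.1]
gripper_width: 0.079
gripper_force: 0.0
```

Run:
```python
from h import *
im=snap('side');spot('side',['meter_mid','meter_nose','plate_tab','plate_rest'])
print(env.get_obs()['wrist_force'])
```

```text
side meter_mid 0.57 [ 0.5002 -0.1918  0.1285] [304.3 213.9]
side meter_mid 0.24 [ 0.4832 -0.1917  0.0872] [299.1 225. ]
side meter_nose 0.97 [ 0.5773 -0.1903  0.1872] [328.3 197.8]
side plate_tab 0.88 [ 0.6038 -0.1856  0.1828] [336.3 198.7]
side plate_tab 0.6 [ 0.4876 -0.2944  0.0837] [299.3 241.3]
side plate_rest 0.63 [ 0.5255 -0.1928  0.1174] [311.9 217.2]
[ 0.45923399  0.05215994 -0.14438299]
```

>>> {"api": "carry_out", "payload": {"targets": [[0.9, 0, 0, -1, 0, 0, 0], [0.9, 0, 0, -3, 0, 0, 0], [0.9, 0, 0, -6, 0, 0, 0], [0.9, 0, 0, -10, 0, 0, 0], [0.9, 0, 0, -14, 0, 0, 0]]}}

```text
clock: 22.95
tool_pos: [0.4234, -0.1969, 0.228]
tcp_rot: [-0.023, 0.941, 0.009, 0.337]
wrist_force: [0.6, -0.9, -0.4]
gripper_width: 0.0812
gripper_force: 0.0
```

Run:
```python
from h import *
im=snap('side');spot('side',['meter_mid','meter_nose','plate_tab','lever_tip']);snap('top');spot('top',['meter_mid','meter_nose','plate_tab'])
h=sw([0,0,.085])
for t in (37,39.5):
    Rp=RS*R.from_euler('y',-t,degrees=True); print(t,[Rp.inv().apply(w('side',env.spot_point('side',n)[0]['centre'])-h).round(4)-[.056,0,.007] for n in('meter_mid','meter_nose')])
cv2.imwrite('pics/side7.png',cv2.resize(im[170:260,250:360,::-1],None,fx=6,fy=6,interpolation=cv2.INTER_CUBIC))
```

```text
side meter_mid 0.92 [ 0.5042 -0.1943  0.1266] [305.5 214.8]
side meter_mid 0.66 [ 0.5314 -0.5929 -0.0013] [312.8 333.1]
side meter_nose 0.89 [ 0.5773 -0.189   0.1884] [328.3 197.3]
side meter_nose 0.55 [ 0.5323 -0.5906  0.0007] [313.2 331.8]
side plate_tab 0.62 [ 0.6035 -0.1886  0.1816] [336.3 199.4]
side lever_tip 0.42 [ 0.4809 -0.294   0.1574] [297.2 219.9]
top meter_mid 0.61 [ 0.4821 -0.1919  0.084 ] [363.3 216.1]
top meter_mid 0.56 [ 0.5016 -0.1946  0.1263] [365.5 208.7]
top meter_nose 0.91 [ 0.5807 -0.1892  0.1832] [365.8 181.5]
top plate_tab 0.78 [ 0.6042 -0.1858  0.1773] [364.6 174.7]
top plate_tab 0.66 [ 0.4392  0.0011 -0.002 ] [306.1 229.6]
37 [array([-0.0117, -0.0014,  0.0116]), array([0.0841, 0.0002, 0.0169])]
39.5 [array([-0.0109, -0.0014,  0.0097]), array([0.085 , 0.0002, 0.0108])]
```

View pics/side7.png

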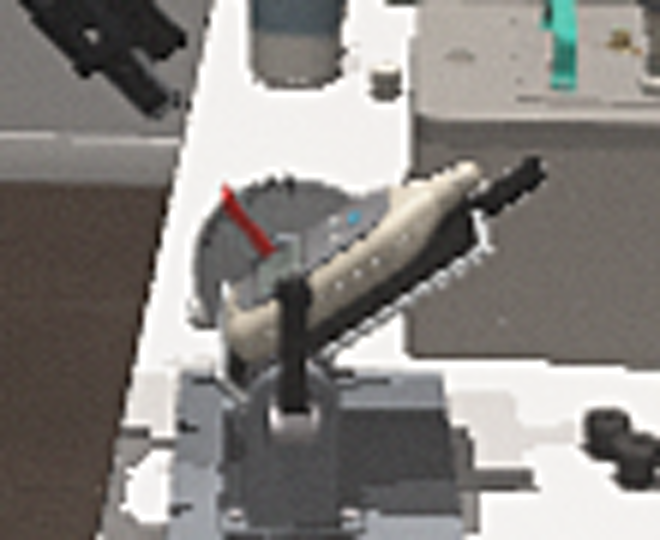

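The meter lies flat against the ledge, nose at (470,170), and the lever is upright. The pointer, (272,250) to (225,187), may have sagged a little, so I measure it against the earlier picture.

```bash
cat > red.py <<'E'
from h import *
p=env.camera_params('side'); f=200/np.tan(np.radians(p['vfov']/2)); Rc=np.array(p['R']);C=-Rc.T@np.array(p['t'])
def bp(u,v,y):
    d=RS.inv().apply(Rc.T@np.array([(u-p['cx'])/f,(v-p['cy'])/f,1])); c=RS.inv().apply(C-S0); return (c+d*(y-c[1])/d[1])[[0,2]]
im=env.camera('side')
r=im[195:228,280:305].astype(int); m=(r[:,:,0]>90)&(r[:,:,0]>1.8*r[:,:,1])
v,u=np.nonzero(m); P=np.array([bp(a+280,b+195,.066) for a,b in zip(u,v)])
W=r[v,u,0]-r[v,u,1]; q=P-np.average(P,0,W); e=np.linalg.eigh((q*W[:,None]).T@q)[1][:,1]; e*=np.sign(e[1])
hi=P-[0,.085]; print(len(u),'PCA',np.degrees(np.arctan2(-e[0],e[1])).round(1),'hinge',np.degrees(np.arctan2(-hi[:,0],hi[:,1])).mean().round(1))
for V in sorted(set(v)): print(V+195,(u[v==V]+280).tolist())
T=[]
for c in ('side','top')*4:
    env.camera(c); d=env.spot_point(c,'plate_tab')
    if d:
        t=RS.inv().apply(w(c,d[0]['centre'])-sw([0,0,.085])); T.append(np.degrees(np.arctan2(t[2],t[0]))-.7)
print(np.round(T,1))
E
python3 red.py
```

```text
29 PCA 34.9 hinge 32.1
201 [287]
202 [287, 288]
203 [287, 288]
204 [287, 288, 289]
205 [288, 289, 290]
206 [289, 290]
207 [290, 291, 292]
208 [291, 292, 293]
209 [291, 292, 293]
210 [292, 293, 294]
211 [293, 294, 295]
212 [294]
[37.5 36.4 37.2 38.1 37.3 36.3 37.2 37.4]
```

Pointer and tab both indicate about 38°, a sag of about 1.5° from the 40° setting. It is steady over the readings and inside the ±4° band. The meter is on the ledge, so I hand the job in.

```bash
python3 -c "
from cell import env
print(env.sign_off())"
```

```text
the job is handed in; nothing more can be done
None
```

The job is handed in, result not reported: the plate was set at 40° and the lever clamped before the meter was laid face up against the ledge, nose up; laying it sagged the plate to about 38°, inside the ±4° band.

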